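# Pack the taster's kit on the carrier tray

### The job

Get the taster's kit together on the wooden carrier tray: stand the open tasting cup inside the round ring, the small green tea tin inside the square frame, both upright, lay the pen in the long bay, and put the loose lid squarely on the cup once it stands in the tray. Leave the big white mug and the tasting cup that already wears its lid (it is still steeping) exactly as they are.

Things in the scene. Friction and masses are not known exactly. Their poses are not given: they have to be found in the camera images.
- pen_bay (a point): Centre of the floor (6 mm above the worktop) of the long plain bay of the fixed dark wooden tray. Axes of the tray: y along the bay, +x towards the two wells. Bay 62 mm (x) by 210 mm (y) inside. The whole tray is 180 x 226 mm, from 39 mm behind (-x) to 141 mm beyond (+x) this point; its rim is 14 mm and the bar between bay and wells 12 mm above the worktop. A brass rod handle at each y end.
- cup_well: Wooden plate 94 x 94 x 4 mm in the tray's far row, left or right, with a round raised ring, 6 mm high, 79 mm inside, 91 mm outside diameter: for the tasting cup. Fixed; sides parallel to the tray's; the other well is 106 mm away. Origin: centre of the plate's underside, 6 mm above the worktop; floor 4 mm, ring top 10 mm above the origin. The cup's ear passes over ring and rim.
- tin_well: The same plate beside it with a square raised wooden frame, 78 mm inside, 92 mm outside, 10 mm high. For the small tea tin. Fixed to the tray, sides parallel to the tray's. Origin: centre of the plate's underside, 6 mm above the worktop; floor 4 mm, frame top 14 mm above the origin.
- cup_axis (a point): The empty, open white porcelain tasting cup: a round body 62 mm in diameter and 60 mm high with straight sides, and an ear handle towards its own +x that ends 55 mm from the axis and hangs at least 8 mm above the cup's underside. This point lies on the axis of the round body, at its underside; z up. Grip the body from above across its y.
- lid: Loose white porcelain cup lid on the worktop, knob up: 66 mm wide, 31 mm high. Origin: centre of its underside, z up. Plug 51 mm in diameter in the bottom 6 mm, flange up to 14 mm, round knob 13 mm in diameter from 14 to 31 mm above the origin: lift by the knob. Seated, the plug drops into the cup's mouth and the origin is 54 mm above the cup's underside (60 mm on the rim, which also serves).
- tin: The small green square tea tin, closed: body 63 x 63 mm, 91 mm high, its lid 65 mm wide in y and with a thumb lip at the top of its -x side (73 mm over all in x). Origin: centre of the underside, z up. Grip it from above across its y. (The tall green tin at the back is something else.)
- pen: Dark slim pen lying on the worktop: 139 mm long (its y), 10 mm wide (its x), 10 mm high. Origin: middle of the pen, at its underside; z up.
- mug: Look-alike, not part of the kit: a big white mug without lid, body 82 mm across, 100 mm high, ear towards its own -y. Origin: at the underside, in the middle of body and ear together (118 mm in y); the body's axis is 18 mm from it towards +y. It stays where it is.
- steeping_cup: Look-alike, not part of the kit: a tasting cup of the same form as the open one, but with a lid on. Origin at the underside, in the middle of body and ear together: the ear ends 43 mm from it towards +x, the body's axis is 11.5 mm from it towards -x. It stays where it is.
- steeping_lid: The lid that sits on the steeping cup, same form and origin as the loose lid. It stays where it is.
Mind the look-alikes: they are no part of the job. What is shaped like the pen but pink is not meant. What is shaped like the tin but orange is not meant.

How it is judged:
By the outcome, as a careful person would: the job done as asked, in the order asked, and still so for the second after the job is handed in, with the robot touching nothing.
It also fails if it takes over 115 s, if anything falls off the work surface, if the arm or the gripper's body presses on something with over 40 N, if the wrist force passes 120 N, or if a joint passes its speed limit or range.

### The arm

A 7-joint arm with a two-finger parallel gripper is mounted at the origin on a cart in front of the work surface, level with it; the furniture and walls round the work are solid. World frame = base frame: x ahead of the robot, y to its left, z up, the work surface at z = 0. Lengths are in m, angles in rad, forces in N, time in s.
With the tool pointing down it reaches from about 0.425 to 0.875 m from the base axis. Payload 4.7 kg.
Tool frame: the origin (TCP) lies on the centre line of the jaws, within the pads' length; the fingertips stand 22 mm ahead of it and the grasp point (between the pads) lies 3 mm ahead of it; z points along the fingers, y is the direction in which the jaws open and shut (so a half turn about z gives the same grasp; the last joint's range is limited). The gripper opens to 87 mm and grips with 3 to 60 N. Pads are 19 mm wide; open, the fingers measure 117 mm over their backs; the gripper's body (75 mm by 190 mm) begins 51 mm behind the grasp point.
Start: joints at [-1.117, 0.321, -0.07, 1.45, 0.023, 1.371, -0.057], TCP at [0.277, 0.588, 0.245] pointing down, gripper open.
Joint ranges: [-2.86, 2.86], [-0.3, 2.09], [-1.38, 1.24], [0.06, 2.45], [-1.56, 4.7], [0.09, 2.05], [-2.69, 2.69]. Speed limits (rad/s): [2.57, 2.57, 3.14, 3.14, 3.14, 3.14, 3.14].

### API

Orientations are given as a rotation vector (axis times angle).
In Python, from bench import ctrl, imaging, close_job, finder gives the robot as it stands. The module is installed in compiled form; this text tells all that it offers.
- The arm moves only by the shell command python3 -m jog 'ROWS' [FORCE]. ROWS is JSON, a list that holds one entry, the list of rows, each a list of 7 numbers: the shift along the tool's x, y, z in cm, then the turn, a rotation vector about the tool's x, y, z in degrees, then the finger opening in cm, from 0 to 8.7. In form: [[[dx, dy, dz, ax, ay, az, claw], ...]]. A call has 1 to 12 rows; each row shifts and turns the commanded pose from where the row before left it, along the tool's axes as they then stand; what a row does not reach is not made up. A row lasts 1/10 s, in which the tool goes at most 50 mm and 8.59 degrees, less where a joint would pass 70% of its speed; a pose out of reach is approached as far as the arm can. A call is refused whole if a number of a shift passes 5 or a number of a turn 8.59, either way. A call with a gripper value outside its range is refused whole. The fingers move at their own pace and stop on an object; FORCE is the grip in N (left out, the last holds). Time passes only in rows, so rows that do not move let the fingers close. It gives the time, the measured TCP pose, the force and the opening at its end, in the units of the state.
- ctrl.get_state(): the state, without advancing time (a new reading comes with each control period).
- imaging.get_image(name): name is "scene" or "side" or "wrist"; returns a dict with "frame" (384x512x3 uint8, red, green, blue), "intrinsics" (3x3 intrinsics, pixels), "pose" (4x4, takes a point from camera to world coordinates). Camera axes: x right, y down, z forward; pixel columns grow to the right and rows downward; lengths in m; the calibration is good to about 2 mm. A picture is of the moment at which its call begins. There is no depth.
- close_job(): hands the job in, once; it reports no verdict.
Trained networks look in the newest picture that a camera, given by its name, has taken for a name from the list of things; names that differ only in an ending like _2 or _b are one class to them, and where a whole thing is asked for, a point or a joint stands for the part that bears it (a point fixed in the world has none). Each returns a list of dicts, best first, with "conf" (0 to 1); they miss things now and then, are a little off and sometimes report something else, mostly with a low value. They report only what shows in the picture. A call takes as long as a camera call. They do not tell look-alikes from the thing itself.
- finder.trace(label, camera): "region" (384x512 bool, what is visible of it) and "point" ([row, column] as shares, 0 to 1, of the picture: columns of its width, rows of its height, amid what is visible of it).
- finder.spot_point(label, camera): "point" ([row, column] as shares, 0 to 1, of the picture: columns of its width, rows of its height: a listed point, or the origin of a listed thing).
The state is a dict: "time": time; "joint_positions": joint angles; "qd": joint speeds; "joint_torque": joint torques, N m; "position": TCP position; "tool_rot": TCP orientation; "ft_force": force on the tool from outside, world axes, zero at the start; "torque": the same for the moment, N m; "grip_width": opening from 0.0 (shut) to 1.0 (fully open).
Only numpy, scipy, OpenCV 4.12 (cv2) and the standard library are available. Lean on these libraries where they do the work, as an engineer would, in place of code of your own. Each camera call takes 0.05 s, during which the arm holds its last target. There are 200 camera calls.

## Working session

There is one attempt and no reset: what is moved stays moved. The work goes in short steps, Python scripts to look and compute and a shell command to move; the robot and the scene stay as the last step left them, time stands still between calls to the robot, and variables do not carry over. Pictures are saved under pics/ and viewed, about 12 in all and at most 16, crops included, and the job is handed in when it is done.

```bash
mkdir -p pics; ls; cat > h.py <<'E'
import numpy as np, cv2
from scipy.spatial.transform import Rotation as R
from bench import ctrl, imaging, close_job, finder
def snap(cam,name=None,crop=None,scale=1):
    d=imaging.get_image(cam)
    if name:
        f=d["frame"][:,:,::-1]
        if crop: f=f[crop[0]:crop[1],crop[2]:crop[3]]
        f=cv2.resize(f,None,fx=scale,fy=scale,interpolation=cv2.INTER_CUBIC)
        cv2.imwrite("pics/"+name+".png",f)
    return d
def ray(d,u,v,z):
    K=np.array(d["intrinsics"]);T=np.array(d["pose"])
    r=T[:3,:3]@np.linalg.solve(K,[u,v,1.]);o=T[:3,3]
    return o+r*(z-o[2])/r[2]
def proj(d,p):
    K=np.array(d["intrinsics"]);T=np.array(d["pose"])
    c=K@(T[:3,:3].T@(np.array(p)-T[:3,3]));return c[:2]/c[2]
E
python3 - <<'E'
from h import *
np.set_printoptions(precision=3,suppress=True)
print(ctrl.get_state())
Z=dict(pen_bay=.006,cup_well=.006,tin_well=.006,cup_axis=0,lid=0,tin=0,pen=0,mug=0,steeping_cup=0,steeping_lid=.054)
for cam in("scene","side","wrist"):
    d=snap(cam,cam+"0",None,1.5); print(cam,np.array(d["pose"])[:3,3],d["intrinsics"][0][0])
    for n,z in Z.items():
        for q in finder.spot_point(n,cam)[:4]:
            v,u=q["point"][0]*384,q["point"][1]*512
            print(n,round(q["conf"],2),"uv",round(u),round(v),ray(d,u,v,z)[:2])
E
```

```text
pics
{'time': 0.0, 'joint_positions': array([-1.117,  0.322, -0.07 ,  1.452,  0.023,  1.371, -0.057]), 'qd': array([-0.   ,  0.001,  0.001,  0.001, -0.001, -0.001,  0.   ]), 'joint_torque': array([  0.   , -49.129,  -0.404, -31.253,  -0.064,   0.044,   0.   ]), 'position': array([0.277, 0.588, 0.243]), 'tool_rot': array([-0.685, -3.066,  0.003]), 'ft_force': array([ 0.066, -0.967,  0.749]), 'torque': array([-0.079, -0.001, -0.025]), 'grip_width': 0.9962745979966277}
scene [ 0.083 -0.581  1.075] 443.34730665009835
pen_bay 0.79 uv 285 234 [ 0.555 -0.015]
pen_bay 0.59 uv 206 183 [0.45  0.274]
cup_well 0.95 uv 292 211 [0.62  0.042]
cup_well 0.62 uv 362 292 [ 0.628 -0.275]
cup_well 0.48 uv 359 305 [ 0.595 -0.299]
tin_well 0.74 uv 318 232 [ 0.643 -0.06 ]
cup_axis 0.83 uv 208 181 [0.458 0.282]
lid 0.49 uv 201 148 [0.51  0.429]
tin 0.9 uv 244 164 [0.596 0.288]
tin 0.59 uv 180 121 [0.507 0.589]
pen 0.51 uv 249 252 [ 0.434 -0.013]
pen 0.4 uv 198 221 [0.359 0.157]
mug 0.84 uv 301 331 [ 0.427 -0.277]
steeping_cup 0.53 uv 360 308 [ 0.596 -0.305]
steeping_cup 0.31 uv 206 181 [0.453 0.286]
steeping_lid 0.96 uv 363 292 [ 0.603 -0.291]
steeping_lid 0.34 uv 201 147 [0.492 0.382]
side [0.02  0.932 0.538] 353.14433252064396
cup_well 0.43 uv 327 177 [ 0.426 -0.267]
cup_axis 0.97 uv 249 249 [0.44  0.276]
lid 0.71 uv 193 276 [0.497 0.436]
tin 0.67 uv 155 311 [0.496 0.563]
tin 0.65 uv 199 235 [0.603 0.284]
pen 0.48 uv 297 233 [0.361 0.142]
mug 0.65 uv 326 180 [ 0.421 -0.251]
steeping_cup 0.49 uv 287 167 [ 0.612 -0.309]
steeping_lid 0.43 uv 286 155 [ 0.615 -0.299]
wrist [0.21  0.619 0.386] 279.1113550068779
tin 0.7 uv 303 292 [0.491 0.57 ]
```

View pics/scene0.png

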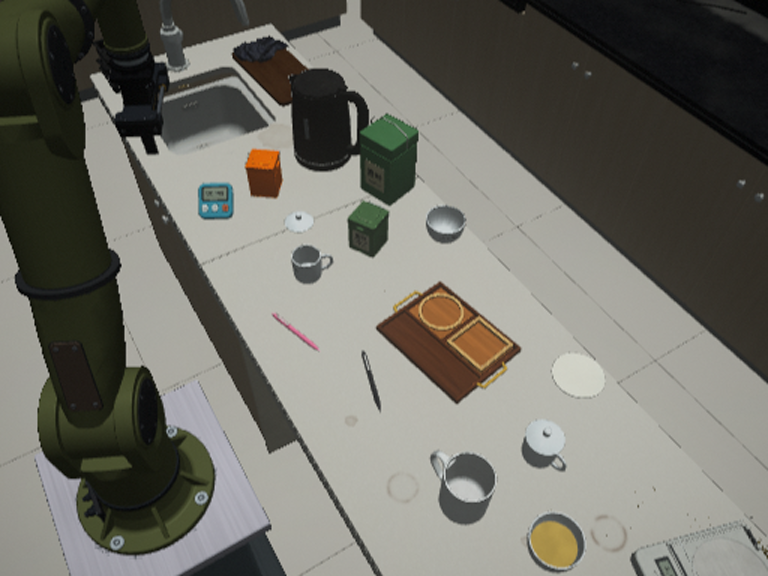

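View pics/side0.png

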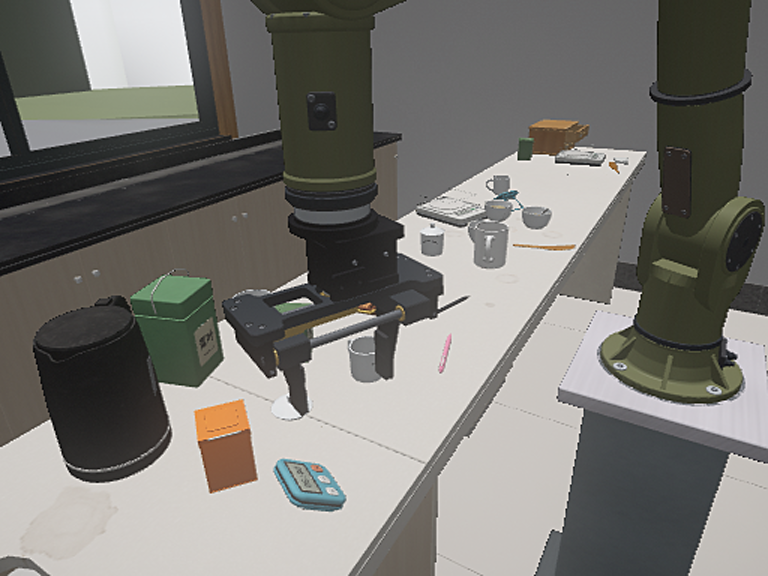

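The scene image (768x576) shows:
- **Open cup:** (308,263).
- **Steeping cup:** (545,440), lidded, at the far right. It stays.
- **Mug:** (468,480). It stays.
- **Loose lid:** (299,222).
- **Small green tin:** (368,228). The orange one at (264,172) and the tall green one at (388,158) are not meant.
- **Dark pen:** (371,380). The pink one at (295,332) is not meant.
- **Tray:** (450,340), with the ring well on the left at (441,311) and the square well on the right at (481,343).

I'll move over the cup, tin and lid group for a closer look.

```bash
cat >> h.py <<'E'
np.set_printoptions(precision=4,suppress=True)
def plan(x,y,z,yaw=None):
    "delta in tool axes (cm) to TCP target, and turn about tool z (deg) so tool y axis points to yaw (deg, mod 180)"
    s=ctrl.get_state();Rm=R.from_rotvec(s["tool_rot"]).as_matrix()
    cur=np.degrees(np.arctan2(Rm[1,1],Rm[0,1]))
    d=Rm.T@(np.array([x,y,z])-s["position"])*100
    out=dict(t=round(s["time"],2),pos=s["position"].round(4),cur=round(cur,1),d=d.round(2),tilt=np.degrees(np.arccos(-Rm[2,2])).round(2),q7=s["joint_positions"][6].round(2))
    if yaw is not None:
        t=-((yaw-cur+90)%180-90); out["az"]=round(t,1)   # tool z down: +az lowers world yaw
    print(out)
E
python3 - <<'E'
from h import *
d=snap("wrist");T=np.array(d["pose"]);s=ctrl.get_state();Rm=R.from_rotvec(s["tool_rot"]).as_matrix()
print("cam axes in tool\n",Rm.T@T[:3,:3], Rm.T@(T[:3,3]-s["position"]))
plan(0.42,0.33,0.30,90)
E
```

```text
cam axes in tool
 [[ 0.0005 -0.9635 -0.2676]
 [ 1.      0.0006 -0.0005]
 [ 0.0007 -0.2676  0.9635]] [ 0.0736 -0.0001 -0.1416]
{'t': 1.7, 'pos': array([0.2768, 0.5882, 0.2446]), 'cur': np.float64(64.8), 'd': array([-23.95, -17.26,  -5.54]), 'tilt': np.float64(0.0), 'q7': np.float64(-0.06), 'az': np.float64(-25.2)}
```

```bash
python3 -m jog '[[[-4.8,-3.2,-1,0,0,0,8.7],[-4.8,-3.2,-1,0,0,0,8.7],[-4.8,-3.2,-1,0,0,0,8.7],[-4.8,-3.2,-1,0,0,0,8.7],[-4.8,-3.2,-1,0,0,0,8.7],[-2,-1,0,0,0,0,8.7],[0,0,0,0,0,0,8.7],[0,0,0,0,0,0,8.7]]]'
cat > look.py <<'E'
import sys
from h import *
# look.py cam picname name:z ...
cam,pic=sys.argv[1:3]
d=snap(cam,pic,None,1.5)
for a in sys.argv[3:]:
    n,z=a.split(":")
    for q in finder.spot_point(n,cam)[:2]:
        v,u=q["point"][0]*384,q["point"][1]*512
        print(n,round(q["conf"],2),"uv",round(u),round(v),ray(d,u,v,float(z))[:2])
print(ctrl.get_state()["position"],ctrl.get_state()["time"])
E
python3 look.py wrist w1 cup_axis:0 lid:0 tin:0
```

```text
time: 2.5
position: [0.4178, 0.3598, 0.2874]
tool_rot: [-0.686, -3.065, -0.001]
ft_force: [-0.3, 0.4, 0.2]
grip_width: 1.002
cup_axis 0.76 uv 219 200 [0.4468 0.2806]
lid 0.9 uv 316 192 [0.5001 0.427 ]
tin 0.84 uv 406 151 [0.4989 0.5749]
tin 0.65 uv 267 277 [0.6075 0.2918]
[0.4167 0.3612 0.2869] 2.7
```

View pics/w1.png

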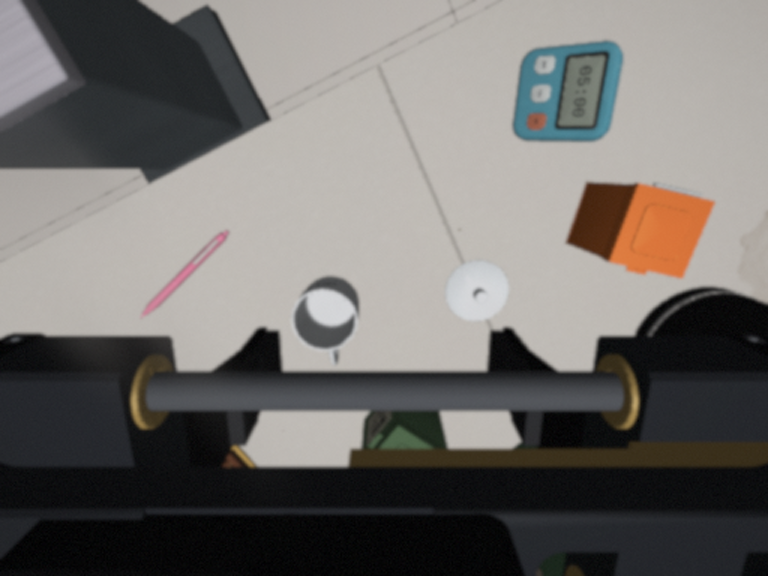

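```bash
python3 - <<'E'
from h import *
d=snap("wrist","w1c",(170,260,180,350),4)
for n,u,v,z in[("rim",325.5/1.5,319.5/1.5,.06),("bot",217,200,0),("ear",336/1.5,362/1.5,.035),("lidfl",477/1.5,291/1.5,.012),("knob",480/1.5,295/1.5,.031)]:
    print(n,ray(d,u,v,z)[:2])
for n in("cup_axis","lid"):
  for q in finder.trace(n,"wrist")[:2]:
    m=q["region"].astype(np.uint8);ys,xs=np.nonzero(m);print(n,q["conf"],xs.min(),xs.max(),ys.min(),ys.max(),xs.mean(),ys.mean())
d=snap("scene","s1c",(120,200,180,300),5)
for q in finder.trace("pen_bay","scene")[:1]:
    m=q["region"].astype(np.uint8)
    c,_=cv2.findContours(m,cv2.RETR_EXTERNAL,cv2.CHAIN_APPROX_NONE);c=max(c,key=cv2.contourArea)
    w=np.array([ray(d,*p[0],.014)[:2] for p in c],np.float32)
    print("tray",cv2.minAreaRect(w))
E
```

```text
rim [0.4481 0.2858]
bot [0.4443 0.2786]
ear [0.5005 0.2672]
lidfl [0.4992 0.4284]
knob [0.4975 0.4279]
cup_axis 0.63 193 239 185 243 217.17932489451476 210.9662447257384
lid 0.66 297 338 176 215 317.6869300911854 195.10638297872342
tray ((0.6013786792755127, -0.014036610722541809), (0.1862509548664093, 0.2504968047142029), 9.784967422485352)
```

View pics/w1c.png

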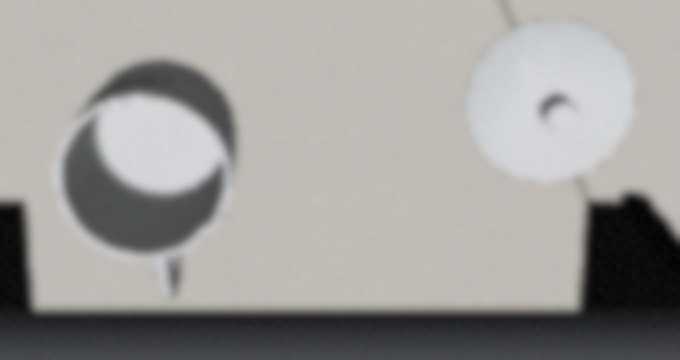

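View pics/s1c.png

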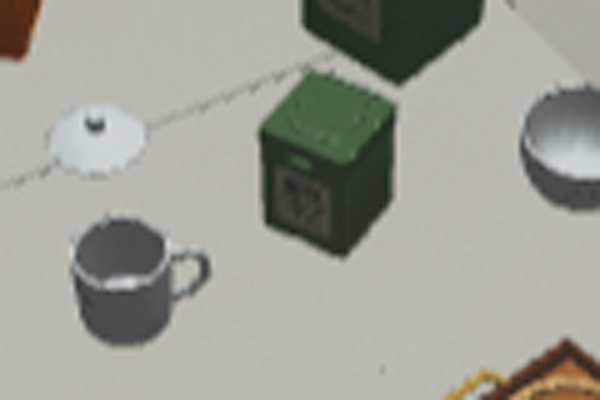

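The wrist crop shows the open cup's rim at crop (145,172) and its ear at (172,295). That puts the axis at about (0.447,0.283) with the ear at about -20°. The cup is open, empty and small, so it is the right one, not the lidded cup or the big mug. Next I'll move above it and grip it.

```bash
python3 - <<'E'
from h import *
plan(.447,.283,.12,70)
E
```

```text
{'t': 2.95, 'pos': array([0.4176, 0.3601, 0.2872]), 'cur': np.float64(64.9), 'd': array([-5.94, -5.73, 16.72]), 'tilt': np.float64(0.01), 'q7': np.float64(0.38), 'az': np.float64(-5.1)}
```

```bash
python3 -m jog '[[[-2,-1.9,0,0,0,0,8.7],[-2,-1.9,2,0,0,0,8.7],[-1.9,-1.9,3,0,0,0,8.7],[0,0,4,0,0,0,8.7],[0,0,4,0,0,0,8.7],[0,0,3.7,0,0,-5.1,8.7],[0,0,0,0,0,0,8.7],[0,0,0,0,0,0,8.7]]]'
python3 - <<'E'
from h import *
snap("side","sd1",(130,384,100,440),2.2)
plan(.447,.283,.044,70)
E
```

```text
time: 3.75
position: [0.4471, 0.2831, 0.1207]
tool_rot: [-0.551, -3.093, 0.001]
ft_force: [1.0, 0.1, 0.9]
grip_width: 0.994
{'t': 3.8, 'pos': array([0.448 , 0.2838, 0.1221]), 'cur': np.float64(69.8), 'd': array([ 0.08, -0.13,  7.81]), 'tilt': np.float64(0.14), 'q7': np.float64(0.63), 'az': np.float64(-0.2)}
```

View pics/sd1.png

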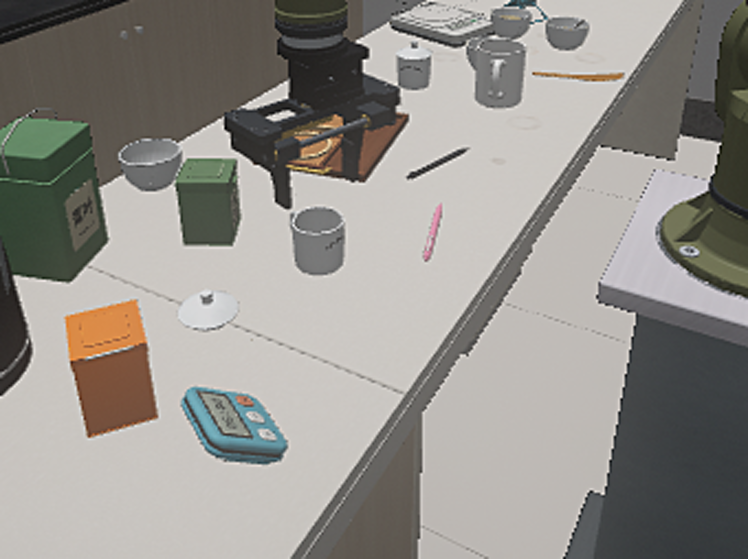

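```bash
python3 - <<'E'
from h import *
d=snap("side")
for p in [(.447+.34*.047,.283+.94*.047,.10),(.447-.34*.047,.283-.94*.047,.10),(.447,.283,.06)]:
    u=proj(d,p);print((u-[100,130])*2.2)
E
```

```text
[283.5644 204.9984]
[348.3475 178.1477]
[318.0669 221.0781]
```

The projection agrees: the finger tip is at (283,205), and the rim centre is predicted at (318,221) and seen at about (318,220). Descending and gripping.

```bash
python3 -m jog '[[[0,0,2.5,0,0,0,8.7],[0,0,2.5,0,0,0,8.7],[0,0,2.0,0,0,0,8.7],[0,0,0.7,0,0,0,8.7],[0,0,0,0,0,0,8.7],[0,0,0,0,0,0,6],[0,0,0,0,0,0,5],[0,0,0,0,0,0,5],[0,0,0,0,0,0,5],[0,0,0,0,0,0,5]]]' 15
python3 -m jog '[[[0,0,-2,0,0,0,5],[0,0,-4,0,0,0,5],[0,0,-4,0,0,0,5],[0,0,0,0,0,0,5],[0,0,0,0,0,0,5]]]'
```

```text
time: 4.85
position: [0.4474, 0.2833, 0.0439]
tool_rot: [0.548, 3.093, 0.001]
ft_force: [0.1, -1.3, 2.5]
grip_width: 0.695
time: 5.35
position: [0.4473, 0.2832, 0.1439]
tool_rot: [0.548, 3.092, 0.002]
ft_force: [-0.2, -1.0, -1.1]
grip_width: 0.697
```

```bash
python3 - <<'E'
from h import *
plan(.70,-.05,.30,80)
E
```

```text
{'t': 5.35, 'pos': array([0.4473, 0.2832, 0.1439]), 'cur': np.float64(69.9), 'd': array([-35.2 , -22.58, -15.61]), 'tilt': np.float64(0.1), 'q7': np.float64(0.62), 'az': np.float64(-10.1)}
```

```bash
python3 -m jog '[[[-1.5,-1,-4,0,0,0,5],[-2.5,-1.6,-4,0,0,0,5],[-3.5,-2.2,-3,0,0,0,5],[-3.9,-2.5,-2,0,0,0,5],[-3.9,-2.5,-1.5,0,0,0,5],[-3.9,-2.5,-1.1,0,0,0,5],[-3.9,-2.5,0,0,0,0,5],[-3.9,-2.5,0,0,0,0,5],[-3.5,-2.4,0,0,0,0,5],[-3,-1.9,0,0,0,0,5],[-1.7,-1,0,0,0,-5,5],[0,0,0,0,0,-5,5]]]'
python3 -m jog '[[[0,0,0,0,0,0,5],[0,0,0,0,0,0,5],[0,0,0,0,0,0,5]]]'
python3 look.py wrist w2 pen_bay:.006 cup_well:.006 tin_well:.006 pen:0
```

```text
time: 6.55
position: [0.6992, -0.0538, 0.2943]
tool_rot: [-0.28, -3.124, 0.006]
ft_force: [0.2, 0.5, -1.6]
grip_width: 0.698
time: 6.85
position: [0.6987, -0.0482, 0.2976]
tool_rot: [-0.277, -3.128, -0.001]
ft_force: [-0.1, -0.2, -1.1]
grip_width: 0.695
pen_bay 0.8 uv 257 61 [ 0.5552 -0.0212]
cup_well 0.57 uv 316 107 [0.6316 0.0541]
cup_well 0.22 uv 255 225 [ 0.8009 -0.0682]
tin_well 0.78 uv 242 129 [ 0.6443 -0.0611]
[ 0.699  -0.0487  0.2987] 7.1
```

View pics/w2.png

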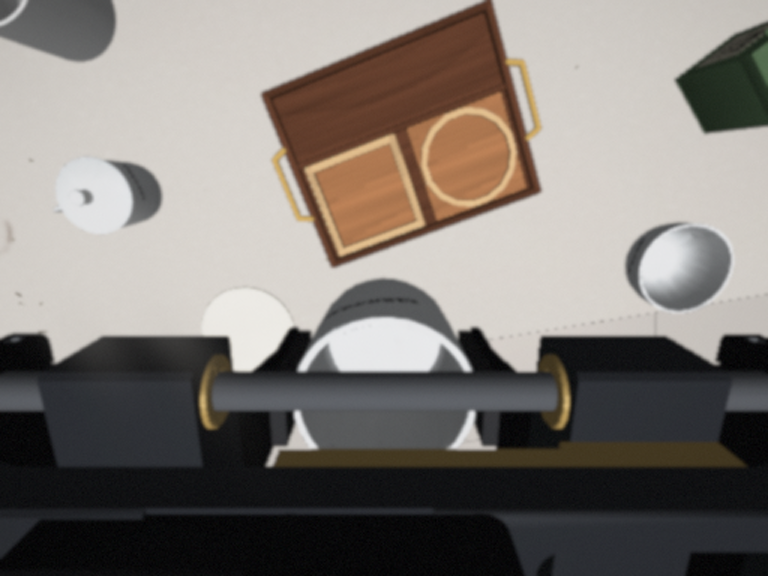

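The wrist view shows the ring at (469,157), the square frame at about (366,195) and the tray's outer corners. I'll turn these into world positions.

```bash
python3 - <<'E'
from h import *
d=snap("wrist")
C=[ray(d,u/1.5,v/1.5,.014)[:2] for u,v in((263,94),(491,2),(540,190),(333,266))]
print(C)
a=lambda p:np.degrees(np.arctan2(p[1],p[0]))
print("sizes",[np.linalg.norm(C[i]-C[i-1]) for i in range(4)],"yaw y-axis",a(C[1]-C[0]),a(C[2]-C[3]),"x-axis",a(C[3]-C[0]),a(C[2]-C[1]))
ctr=np.mean(C,0);print("ctr",ctr)
ring=ray(d,469/1.5,157/1.5,.016)[:2];print("ring",ring)
F=[ray(d,u/1.5,v/1.5,.020)[:2] for u,v in((305,167),(398,134),(427,227),(342,256))]
print("frame",np.mean(F,0),[np.linalg.norm(F[i]-F[i-1]) for i in range(4)])
# ring fit by colour
f=d["frame"].astype(int);hsv=cv2.cvtColor(d["frame"],cv2.COLOR_RGB2HSV)
plan(*ring,.30)
y=np.radians(a(C[1]-C[0])/2+a(C[2]-C[3])/2)
ex=np.array([np.sin(y),-np.cos(y)]);ey=np.array([np.cos(y),np.sin(y)])
b=ctr-.051*ex;print("bay",b,"ring rel",(ring-b)@ex,(ring-b)@ey,"frame rel",(np.mean(F,0)-b)@ex,(np.mean(F,0)-b)@ey,np.degrees(y))
E
```

```text
[array([ 0.5387, -0.1356]), array([0.501 , 0.0827]), array([0.6719, 0.1132]), array([ 0.7117, -0.1052])]
sizes [np.float64(0.17562320242783613), np.float64(0.221616196569026), np.float64(0.1735561013115995), np.float64(0.22192841569442687)] yaw y-axis 99.7841084978627 100.318142939904 x-axis 9.991926920712794 10.0942931091136
ctr [ 0.6058 -0.0112]
ring [0.6285 0.0472]
frame [ 0.6489 -0.056 ] [np.float64(0.09352376648192534), np.float64(0.09439269259380241), np.float64(0.09275071678971442), np.float64(0.0909141903906609)]
{'t': 7.15, 'pos': array([ 0.6991, -0.0488,  0.2987]), 'cur': np.float64(79.9), 'd': array([ 8.63,  8.21, -0.13]), 'tilt': np.float64(0.02), 'q7': np.float64(1.53)}
bay [ 0.5556 -0.0201] ring rel 0.08348408405617394 0.05354354292012544 frame rel 0.08559861712748146 -0.05159640328955827 100.05112571888336
```

The tray measures up: yaw 10°, wells at +85, ±53 mm, sizes within 2%. The cup sits about 2 mm further out than the TCP. Next I'll set it in the ring.

```bash
python3 - <<'E'
from h import *
plan(.627,.047,.054,80)
E
python3 -m jog '[[[2.8,2.6,0,0,0,0,5],[4.3,4.1,4,0,0,0,5],[1.7,1.6,4.5,0,0,0,5],[0,0,4.5,0,0,0,5],[0,0,4,0,0,0,5],[0,0,2,0,0,0,5],[0,0,0,0,0,0,5],[0,0,0,0,0,0,5]]]'
python3 - <<'E'
from h import *
plan(.627,.047,.054,80)
E
```

```text
{'t': 7.15, 'pos': array([ 0.6991, -0.0488,  0.2987]), 'cur': np.float64(79.9), 'd': array([ 8.78,  8.17, 24.47]), 'tilt': np.float64(0.02), 'q7': np.float64(1.53), 'az': np.float64(-0.1)}
time: 7.95
position: [0.6383, 0.0332, 0.122]
tool_rot: [0.277, 3.128, 0.0]
ft_force: [0.6, -0.2, -0.6]
grip_width: 0.698
{'t': 7.95, 'pos': array([0.6383, 0.0332, 0.122 ]), 'cur': np.float64(79.9), 'd': array([1.36, 1.15, 6.8 ]), 'tilt': np.float64(0.05), 'q7': np.float64(1.41), 'az': np.float64(-0.1)}
```

```bash
python3 -m jog '[[[1.36,1.15,0,0,0,0,5],[0,0,2.5,0,0,0,5],[0,0,2.5,0,0,0,5],[0,0,1.2,0,0,0,5],[0,0,0.4,0,0,0,5],[0,0,0.2,0,0,0,5],[0,0,0,0,0,0,5],[0,0,0,0,0,0,5]]]'
python3 look.py scene s2 cup_axis:.01
```

```text
time: 8.75
position: [0.6273, 0.047, 0.0544]
tool_rot: [0.277, 3.127, 0.001]
ft_force: [0.6, -0.3, -0.8]
grip_width: 0.699
cup_axis 0.48 uv 294 207 [0.6311 0.0482]
[0.6272 0.0469 0.0541] 8.85
```

```bash
python3 -m jog '[[[0,0,0.1,0,0,0,5],[0,0,0,0,0,0,5],[0,0,0,0,0,0,6.6],[0,0,0,0,0,0,7.5],[0,0,0,0,0,0,8.4],[0,0,0,0,0,0,8.7],[0,0,-1.5,0,0,0,8.7],[0,0,-4,0,0,0,8.7],[0,0,-4.5,0,0,0,8.7],[0,0,-2,0,0,0,8.7],[0,0,0,0,0,0,8.7]]]'
python3 - <<'E'
from h import *
d=snap("scene","s3",(120,290,190,400),3.5)
for z,l in((.07,"rim"),(.01,"bot")): print(l,(proj(d,(.629,.047,z))-[190,120])*3.5)
for n in("tin","pen"):
  for q in finder.trace(n,"scene")[:2]:
    ys,xs=np.nonzero(q["region"]);print(n,q["conf"],xs.min(),xs.max(),ys.min(),ys.max())
plan(.605,.288,.25)
E
```

```text
time: 9.95
position: [0.6292, 0.0469, 0.1778]
tool_rot: [0.276, 3.121, 0.004]
ft_force: [-0.1, -0.1, -0.1]
grip_width: 0.998
rim [368.4627 263.4908]
bot [362.3797 307.1914]
tin 0.79 163 187 99 132
tin 0.73 232 259 134 171
pen 0.7 183 212 210 233
pen 0.55 242 252 236 269
{'t': 10.1, 'pos': array([0.6259, 0.047 , 0.1717]), 'cur': np.float64(79.9), 'd': array([ 6.29, 23.36, -7.82]), 'tilt': np.float64(0.06), 'q7': np.float64(1.37)}
```

View pics/s3.png

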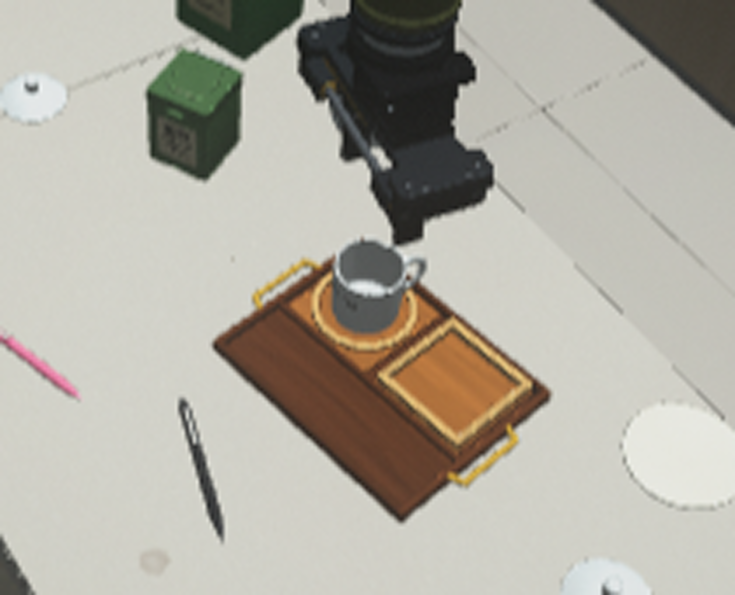

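The cup stands in the ring: its rim is at (370,262) against a predicted (368,263). The small green tin at (195,115) is next. The tall tin above it and the orange one are different. I'll look at it from close by.

```bash
python3 -m jog '[[[-1,2,-3.5,0,0,0,8.7],[-1.5,3.5,-3,0,0,0,8.7],[-1,4,-2.5,0,0,0,8.7],[-0.5,4.3,-2,0,0,0,8.7],[0,4.5,-2,0,0,0,8.7],[0,3,0,0,0,0,8.7],[0,1.5,0,0,0,0,8.7],[0,0,0,0,0,0,8.7],[0,0,0,0,0,0,8.7],[0,0,0,0,0,0,8.7]]]'
python3 look.py wrist w3 tin:0 lid:0
```

```text
time: 11.1
position: [0.7061, 0.261, 0.3017]
tool_rot: [-0.282, -3.128, 0.003]
ft_force: [0.5, -0.5, 0.5]
grip_width: 0.997
tin 0.95 uv 265 95 [0.6092 0.2917]
[0.7061 0.2623 0.3026] 11.25
```

View pics/w3.png

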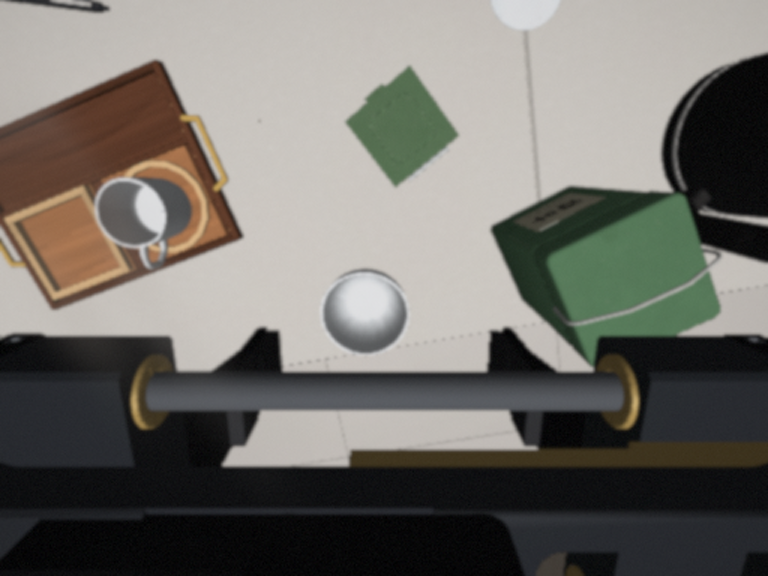

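The tin's top shows cleanly, with corners at (409,67), (458,134), (397,186) and (346,121). The thumb lip is on the upper-left side at (377,95), so that is the tin's -x.

```bash
python3 - <<'E'
from h import *
d=snap("wrist")
C=[ray(d,u/1.5,v/1.5,.091)[:2] for u,v in((409,67),(458,134),(397,186),(346,121))]
print([np.linalg.norm(C[i]-C[i-1]) for i in range(4)],"ctr",np.mean(C,0))
a=lambda p:np.degrees(np.arctan2(p[1],p[0]))
# lip side = C3-C0 edge, runs along tin y
print("tin y",a(C[0]-C[3]),a(C[1]-C[2]),"tin x",a(C[1]-C[0]),a(C[2]-C[3]))
l=ray(d,377/1.5,95/1.5,.088)[:2];print("lip",a(l-np.mean(C,0)))
tall=ray(d,545/1.5,265/1.5,.0)[:2]
print([ray(d,u/1.5,v/1.5,0)[:2] for u,v in((493,230),(590,360))])
plan(*np.mean(C,0),.20,a(C[0]-C[3])/2+a(C[1]-C[2])/2)
E
```

```text
[np.float64(0.06241227651272819), np.float64(0.06247730121512996), np.float64(0.06272167417201699), np.float64(0.06433211062926521)] ctr [0.6043 0.2952]
tin y 117.9453837027845 119.64551048932238 tin x 29.2434534177626 28.955005437858713
lip -150.9174102312323
[array([0.7139, 0.3779]), array([0.8837, 0.472 ])]
{'t': 11.3, 'pos': array([0.706 , 0.2628, 0.3026]), 'cur': np.float64(79.8), 'd': array([10.59,  1.39, 10.26]), 'tilt': np.float64(0.03), 'q7': np.float64(1.08), 'az': np.float64(-39.0)}
```

```bash
python3 -m jog '[[[3,0.4,2,0,0,0,8.7],[4,0.5,2.5,0,0,0,8.7],[3.6,0.5,3,0,0,0,8.7],[0,0,2.7,0,0,-6,8.7],[0,0,0,0,0,-8.5,8.7],[0,0,0,0,0,-8.5,8.7],[0,0,0,0,0,-8,8.7],[0,0,0,0,0,-8,8.7],[0,0,0,0,0,0,8.7],[0,0,0,0,0,0,8.7],[0,0,0,0,0,0,8.7]]]'
python3 - <<'E'
from h import *
snap("side","sd2",(130,384,100,440),2.2)
plan(.6043,.2952,.055,119)
E
```

```text
time: 12.4
position: [0.604, 0.2965, 0.2003]
tool_rot: [-0.78, 3.043, -0.0]
ft_force: [-0.3, 0.4, 0.0]
grip_width: 1.001
{'t': 12.45, 'pos': array([0.604 , 0.2966, 0.2002]), 'cur': np.float64(118.8), 'd': array([ 0.04, -0.14, 14.52]), 'tilt': np.float64(0.01), 'q7': np.float64(1.62), 'az': np.float64(-0.2)}
```

View pics/sd2.png

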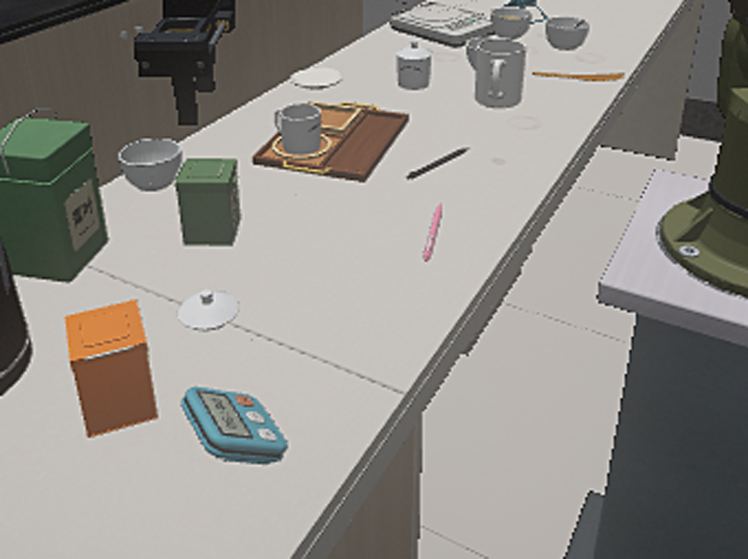

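The gripper is aligned over the small tin at (208,200) and the tall tin and bowl are clear. 10 pictures viewed so far. Descend, grip and lift.

```bash
python3 -m jog '[[[0,-0.14,4,0,0,0,8.7],[0,0,4,0,0,0,8.7],[0,0,3,0,0,0,8.7],[0,0,2.5,0,0,0,8.7],[0,0,1,0,0,0,8.7],[0,0,0,0,0,0,8.7],[0,0,0,0,0,0,6.5],[0,0,0,0,0,0,5],[0,0,0,0,0,0,5],[0,0,0,0,0,0,5],[0,0,0,0,0,0,5]]]' 20
python3 -m jog '[[[0,0,-2,0,0,0,5],[0,0,-4,0,0,0,5],[0,0,-4,0,0,0,5],[0,0,-4,0,0,0,5],[0,0,0,0,0,0,5],[0,0,0,0,0,0,5]]]'
python3 - <<'E'
from h import *
plan(.6488,-.0567,.20,100)
E
```

```text
time: 13.55
position: [0.6057, 0.2956, 0.0566]
tool_rot: [-0.783, 3.04, 0.0]
ft_force: [1.1, -1.7, 4.8]
grip_width: 0.751
time: 14.15
position: [0.6046, 0.2958, 0.1956]
tool_rot: [-0.784, 3.041, 0.001]
ft_force: [-0.4, 0.5, -3.1]
grip_width: 0.75
{'t': 14.15, 'pos': array([0.6046, 0.2958, 0.1956]), 'cur': np.float64(118.9), 'd': array([ 13.17, -32.99,  -0.46]), 'tilt': np.float64(0.07), 'q7': np.float64(1.62), 'az': np.float64(18.9)}
```

```bash
python3 -m jog '[[[0.8,-1.8,-0.5,0,0,0,5],[1.2,-3.2,-0.5,0,0,0,5],[1.7,-4.2,0,0,0,0,5],[1.7,-4.2,0,0,0,0,5],[1.7,-4.2,0,0,0,0,5],[1.7,-4.2,0,0,0,0,5],[1.7,-4.2,0,0,0,0,5],[1.4,-3.6,0,0,0,0,5],[1,-2.4,0,0,0,0,5],[0.3,-1,0,0,0,6.5,5],[0,0,0,0,0,6.5,5],[0,0,0,0,0,5.9,5]]]'
python3 -m jog '[[[0,0,0,0,0,0,5],[0,0,0,0,0,0,5],[0,0,0,0,0,0,5]]]'
python3 - <<'E'
from h import *
plan(.6488,-.0567,.0665,100)
E
```

```text
time: 15.35
position: [0.6466, -0.0596, 0.2027]
tool_rot: [0.262, -3.126, 0.0]
ft_force: [-0.6, 0.3, -2.0]
grip_width: 0.753
time: 15.65
position: [0.6479, -0.0574, 0.2043]
tool_rot: [0.276, -3.128, -0.0]
ft_force: [-0.3, 0.0, -2.3]
grip_width: 0.752
{'t': 15.65, 'pos': array([ 0.6479, -0.0574,  0.2043]), 'cur': np.float64(100.1), 'd': array([-0.12,  0.06, 13.78]), 'tilt': np.float64(0.08), 'q7': np.float64(1.89), 'az': np.float64(0.1)}
```

```bash
python3 -m jog '[[[-0.1,0,4,0,0,0,5],[0,0,4,0,0,0,5],[0,0,3,0,0,0,5],[0,0,1.5,0,0,0,5],[0,0,0.8,0,0,0,5],[0,0,0.3,0,0,0,5],[0,0,0.2,0,0,0,5],[0,0,0,0,0,0,5],[0,0,0,0,0,0,5]]]'
python3 -m jog '[[[0,0,0,0,0,0,6.8],[0,0,0,0,0,0,7.6],[0,0,0,0,0,0,8.4],[0,0,0,0,0,0,8.4],[0,0,-1.5,0,0,0,8.4],[0,0,-4,0,0,0,8.4],[0,0,-4.5,0,0,0,8.7],[0,0,-4.5,0,0,0,8.7],[0,0,-4,0,0,0,8.7],[0,0,0,0,0,0,8.7]]]'
python3 - <<'E'
from h import *
d=snap("scene","s4",(120,290,190,400),3.5)
dw=d
for q in finder.trace("pen","scene")[:3]:
    c,_=cv2.findContours(q["region"].astype(np.uint8),cv2.RETR_EXTERNAL,cv2.CHAIN_APPROX_NONE);c=max(c,key=cv2.contourArea)
    w=np.array([ray(d,*p[0],.005)[:2] for p in c],np.float32);print("pen",q["conf"],cv2.minAreaRect(w))
plan(.434,-.013,.25)
E
```

```text
time: 16.55
position: [0.6504, -0.057, 0.0684]
tool_rot: [-0.274, 3.127, -0.0]
ft_force: [0.3, 0.3, -2.3]
grip_width: 0.757
time: 17.55
position: [0.6528, -0.0578, 0.2611]
tool_rot: [-0.272, 3.116, -0.002]
ft_force: [0.6, -0.5, 0.3]
grip_width: 0.995
pen 0.61 ((0.4274033010005951, -0.013367444276809692), (0.12210465967655182, 0.010465544648468494), 72.05083465576172)
pen 0.55 ((0.3551996052265167, 0.15805315971374512), (0.011217019520699978, 0.11735685914754868), 17.712448120117188)
{'t': 17.65, 'pos': array([ 0.6502, -0.0571,  0.2545]), 'cur': np.float64(100.0), 'd': array([20.52,  8.1 ,  0.37]), 'tilt': np.float64(0.22), 'q7': np.float64(1.88)}
```

View pics/s4.png

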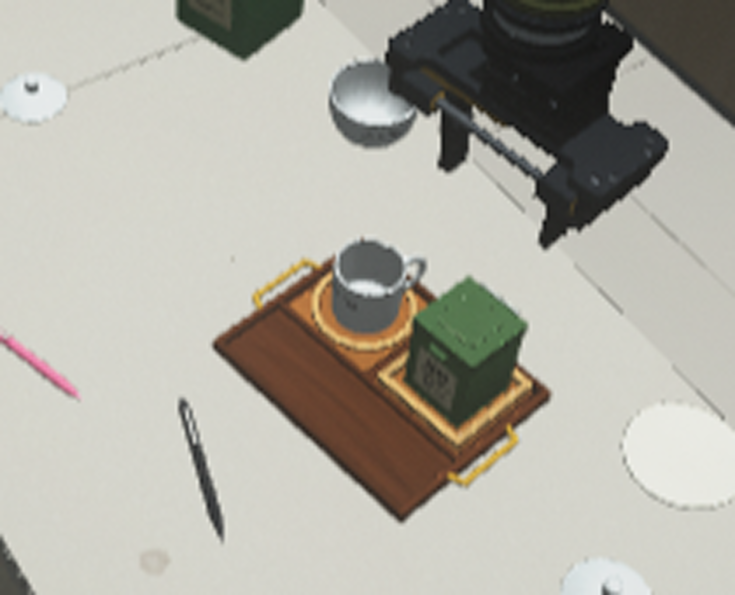

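The tin stands squarely in the frame at (470,350), and the cup is undisturbed. Now the dark pen at (200,470). The pink one at (40,365) is not meant.

```bash
python3 -m jog '[[[1,1,0,0,0,0,8.7],[2.5,0.5,0,0,0,0,8.7],[3.5,0.5,0,0,0,0,8.7],[3.5,0.5,0,0,0,0,8.7],[1.5,0,0,0,0,0,8.7],[0,0,0,0,0,0,8.7],[0,0,0,0,0,0,8.7],[0,0,0,0,0,0,8.7]]]'
python3 - <<'E'
from h import *
d=snap("wrist","w5",None,1.5)
for q in finder.trace("pen","wrist")[:3]:
    m=q["region"].astype(np.uint8);c,_=cv2.findContours(m,cv2.RETR_EXTERNAL,cv2.CHAIN_APPROX_NONE);c=max(c,key=cv2.contourArea)
    w=np.array([ray(d,*p[0],.005)[:2] for p in c],np.float32)
    vx=cv2.fitLine(w,cv2.DIST_L2,0,.01,.01).ravel()
    print("pen",q["conf"],c[:,0].min(0),c[:,0].max(0),cv2.minAreaRect(w),np.degrees(np.arctan2(vx[1],vx[0])))
for n in("pen",):
    for q in finder.spot_point(n,"wrist")[:2]:print(q,ray(d,q["point"][1]*512,q["point"][0]*384,0))
d=snap("scene")
a,b=[ray(d,190+u/3.5,120+v/3.5,.005)[:2] for u,v in((183,400),(221,540))];print("scene",a,b,(a+b)/2,np.degrees(np.arctan2(*(a-b)[::-1])),np.linalg.norm(a-b))
plan(.43,-.013,.1)
E
```

```text
time: 18.45
position: [0.5276, -0.0529, 0.2516]
tool_rot: [0.274, -3.129, 0.0]
ft_force: [-0.0, -0.2, 0.6]
grip_width: 1.002
pen 0.87 [255  76] [342 123] ((0.4275028109550476, -0.012271396815776825), (0.13158385455608368, 0.009405478835105896), 73.09680938720703) 73.05301
pen 0.63 [391  57] [495  75] ((0.3553076982498169, 0.15995371341705322), (0.009496278129518032, 0.1316392719745636), 16.796586990356445) -73.13284
pen 0.31 [ 31 177] [ 84 223] ((0.6254842281341553, -0.32990503311157227), (0.07017271220684052, 0.07855615019798279), 10.068979263305664) -57.79375
{'point': [0.2547, 0.5857], 'conf': 0.96} [ 0.4244 -0.0116  0.    ]
{'point': [0.1724, 0.8525], 'conf': 0.79} [0.3553 0.1548 0.    ]
scene [0.448  0.0465] [ 0.4068 -0.0813] [ 0.4274 -0.0174] 72.10243451667164 0.1342660105693269
{'t': 18.65, 'pos': array([ 0.5275, -0.0531,  0.2517]), 'cur': np.float64(100.0), 'd': array([ 8.89,  5.65, 15.18]), 'tilt': np.float64(0.04), 'q7': np.float64(1.82)}
```

View pics/w5.png

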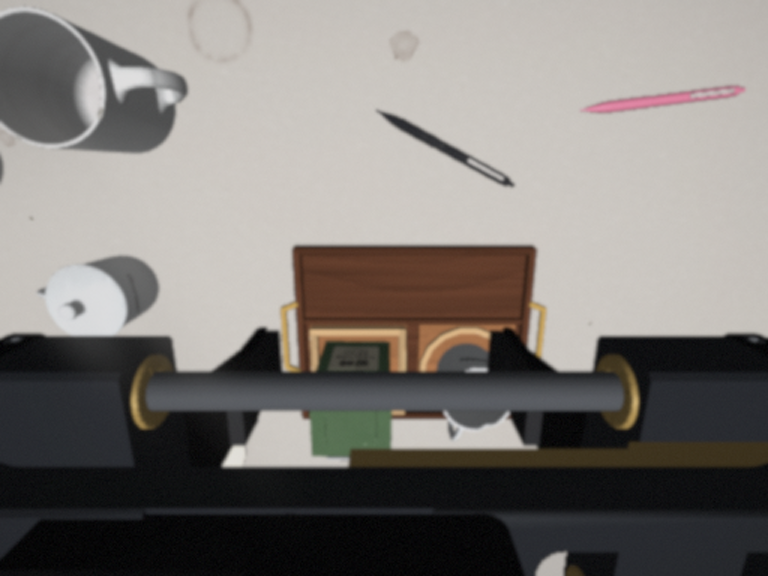

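The dark pen shows at (445,148): midpoint (0.4275,-0.0125), direction 73°, about 134 mm long. I'll grip it 20 mm off its middle, at (0.433,0.007), so that the gripper body stays clear of the tin when placing.

```bash
python3 -m jog '[[[2,1.8,2,0,0,0,8.7],[3.2,3,2.2,0,0,0,8.7],[3,2.7,2.2,0,0,0,8.7],[0,0,3,0,0,6,6],[0,0,2,0,0,8.5,4],[0,0,0,0,0,8.5,4],[0,0,0,0,0,8.5,4],[0,0,0,0,0,8.5,4],[0,0,0,0,0,8.5,4],[0,0,0,0,0,8.5,4],[0,0,0,0,0,8.5,4],[0,0,0,0,0,8.5,4]]]' 15
python3 -m jog '[[[0,0,0,0,0,8.5,4],[0,0,0,0,0,8.5,4],[0,0,0,0,0,8.5,4],[0,0,0,0,0,8.5,4],[0,0,0,0,0,8.5,4],[0,0,0,0,0,0,4],[0,0,0,0,0,0,4],[0,0,0,0,0,0,4]]]'
python3 - <<'E'
from h import *
plan(.4333,.0066,.025,-17)
E
```

```text
time: 19.85
position: [0.4335, 0.0064, 0.1381]
tool_rot: [1.673, 2.659, -0.0]
ft_force: [-0.2, -0.9, -0.2]
grip_width: 0.464
time: 20.65
position: [0.4333, 0.0064, 0.1381]
tool_rot: [-2.515, -1.883, 0.0]
ft_force: [-0.2, 0.3, 0.1]
grip_width: 0.453
{'t': 20.65, 'pos': array([0.4333, 0.0064, 0.1381]), 'cur': np.float64(-16.4), 'd': array([ 0.01, -0.01, 11.31]), 'tilt': np.float64(0.0), 'q7': np.float64(-0.37), 'az': np.float64(0.6)}
```

```bash
python3 -m jog '[[[0,0,4,0,0,0.6,4],[0,0,3.5,0,0,0,4],[0,0,2.3,0,0,0,4],[0,0,1,0,0,0,4],[0,0,0.5,0,0,0,4],[0,0,0,0,0,0,4],[0,0,0,0,0,0,2],[0,0,0,0,0,0,0],[0,0,0,0,0,0,0],[0,0,0,0,0,0,0],[0,0,0,0,0,0,0]]]'
python3 -m jog '[[[0,0,-2,0,0,0,0],[0,0,-4,0,0,0,0],[0,0,-4,0,0,0,0],[0,0,0,0,0,0,0],[0,0,0,0,0,0,0]]]'
python3 - <<'E'
from h import *
plan(.550,.0115,.12,10)
E
```

```text
time: 21.75
position: [0.4335, 0.0065, 0.0255]
tool_rot: [2.527, 1.866, 0.001]
ft_force: [0.8, 0.0, 1.6]
grip_width: 0.109
time: 22.25
position: [0.4338, 0.0065, 0.1259]
tool_rot: [2.526, 1.866, 0.004]
ft_force: [-0.1, 0.0, -0.9]
grip_width: 0.104
{'t': 22.25, 'pos': array([0.4338, 0.0065, 0.1259]), 'cur': np.float64(-17.1), 'd': array([ 3.89, 10.96,  0.62]), 'tilt': np.float64(0.14), 'q7': np.float64(-0.38), 'az': np.float64(-27.1)}
```

```bash
python3 -m jog '[[[0.8,2.4,0,0,0,0,0],[1.4,3.9,0,0,0,0,0],[1.2,3.2,0,0,0,0,0],[0.5,1.5,0,0,0,-6,0],[0,0,0,0,0,-7,0],[0,0,0,0,0,-7,0],[0,0,0,0,0,-7.1,0],[0,0,0,0,0,0,0],[0,0,0,0,0,0,0],[0,0,0,0,0,0,0]]]'
python3 - <<'E'
from h import *
d=snap("scene","s6",(150,290,230,400),4)
plan(.550,.0115,.032,10)
E
```

```text
time: 23.25
position: [0.5494, 0.0113, 0.1244]
tool_rot: [-2.021, -2.404, 0.001]
ft_force: [0.2, 0.5, 0.1]
grip_width: 0.112
{'t': 23.3, 'pos': array([0.5495, 0.0114, 0.1246]), 'cur': np.float64(9.9), 'd': array([0.01, 0.06, 9.26]), 'tilt': np.float64(0.04), 'q7': np.float64(0.14), 'az': np.float64(-0.1)}
```

View pics/s6.png

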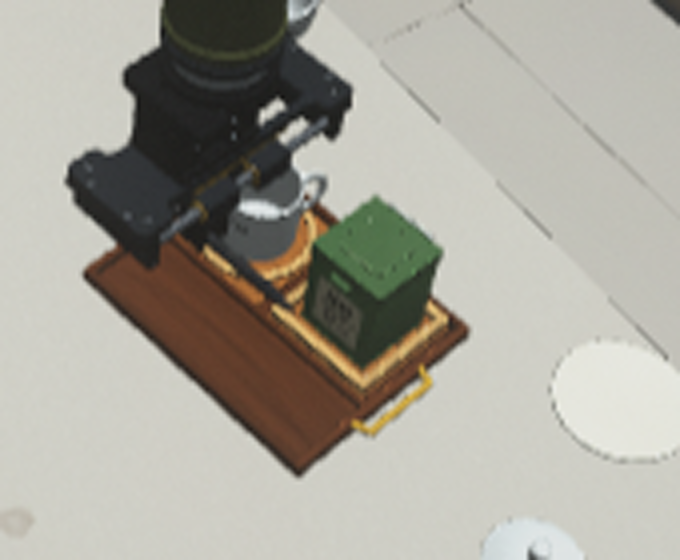

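The pen hangs level and parallel to the bay (its tip shows at (290,300)). Lower it, open narrowly, withdraw.

```bash
python3 -m jog '[[[0,0,3,0,0,0,0],[0,0,3,0,0,0,0],[0,0,1.8,0,0,0,0],[0,0,0.9,0,0,0,0],[0,0,0.35,0,0,0,0],[0,0,0,0,0,0,0],[0,0,0,0,0,0,0],[0,0,0,0,0,0,1.4],[0,0,0,0,0,0,2],[0,0,0,0,0,0,2],[0,0,0,0,0,0,2]]]' 
python3 -m jog '[[[0,0,-0.7,0,0,0,2],[0,0,-1.5,0,0,0,2],[0,0,-3,0,0,0,2],[0,0,-4.5,0,0,0,3.5],[0,0,-4.5,0,0,0,3.5],[0,0,-4.5,0,0,0,3.5],[0,0,0,0,0,0,3.5],[0,0,0,0,0,0,3.5]]]'
python3 - <<'E'
from h import *
plan(.4978,.4278,.20)
d=snap("scene")
for q in finder.spot_point("pen","scene")[:2]:print("pen",q,ray(d,q["point"][1]*512,q["point"][0]*384,.006))
E
```

```text
time: 24.4
position: [0.55, 0.0114, 0.0349]
tool_rot: [2.019, 2.406, 0.001]
ft_force: [0.1, 0.1, -0.3]
grip_width: 0.222
time: 25.2
position: [0.5507, 0.0113, 0.2243]
tool_rot: [2.018, 2.404, 0.005]
ft_force: [0.3, 1.0, 0.2]
grip_width: 0.398
{'t': 25.2, 'pos': array([0.5507, 0.0113, 0.2243]), 'cur': np.float64(10.0), 'd': array([41.93,  2.  ,  2.44]), 'tilt': np.float64(0.26), 'q7': np.float64(0.13)}
pen {'point': [0.6055, 0.5555], 'conf': 0.47} [ 0.5562 -0.0118  0.006 ]
pen {'point': [0.581, 0.3809], 'conf': 0.44} [0.3483 0.1518 0.006 ]
```

```bash
python3 -m jog '[[[2,0,0,0,0,0,4],[3.5,0.2,0,0,0,0,4],[4.5,0.3,0,0,0,0,4],[4.5,0.3,0,0,0,0,4],[4.5,0.3,0,0,0,0,4],[4.5,0.3,0,0,0,0,4],[4.5,0.3,0,0,0,0,4],[2.8,0.3,0,0,0,0,4],[1.2,0,0,0,0,0,4],[0,0,0,0,0,0,4],[0,0,0,0,0,0,4],[0,0,0,0,0,0,4]]]'
python3 - <<'E'
from h import *
d=snap("wrist","w7",None,1.5)
s=ctrl.get_state();print(s["position"])
for q in finder.spot_point("lid","wrist")[:2]:print(q,ray(d,q["point"][1]*512,q["point"][0]*384,0))
for q in finder.trace("lid","wrist")[:1]:
    m=q["region"].astype(np.uint8);c,_=cv2.findContours(m,cv2.RETR_EXTERNAL,cv2.CHAIN_APPROX_NONE);e=cv2.fitEllipse(max(c,key=cv2.contourArea))
    print(q["conf"],e,ray(d,*e[0],.013));x,y=map(int,e[0])
    cv2.imwrite("pics/w7c.png",cv2.resize(d["frame"][y-40:y+40,x-50:x+50,::-1],None,fx=6,fy=6,interpolation=cv2.INTER_CUBIC));print(x-50,y-40)
E
```

```text
time: 26.5
position: [0.5149, 0.3272, 0.2215]
tool_rot: [2.023, 2.402, -0.002]
ft_force: [-0.2, 0.3, -0.0]
grip_width: 0.457
[0.5149 0.3275 0.2217]
{'point': [0.2302, 0.5062], 'conf': 0.79} [0.5006 0.4289 0.    ]
0.75 ((260.16265869140625, 88.94371795654297), (54.81756591796875, 59.02145767211914), 178.36021423339844) [0.5019 0.4274 0.013 ]
210 48
```

View pics/w7c.png

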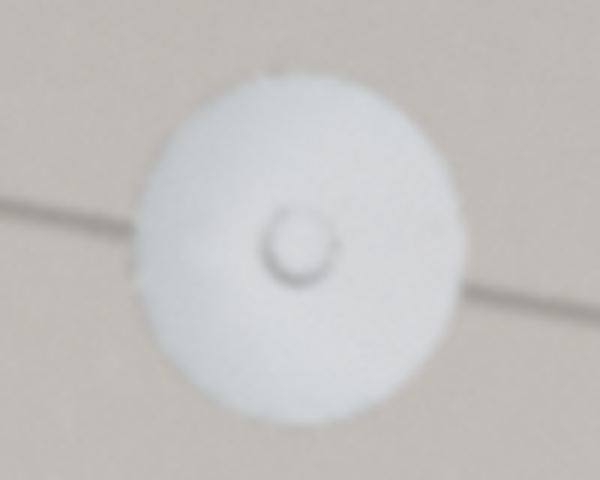

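The crop shows the loose lid with its knob at crop (299,244), which is image pixel (259.8,88.7).

```bash
python3 - <<'E'
from h import *
d=snap("wrist")
print(ray(d,259.8,88.7,.029),ray(d,260.1,88.9,.009))
plan(.5015,.4268,.0375)
E
```

```text
[0.5012 0.4277 0.029 ] [0.5015 0.4292 0.009 ]
{'t': 26.7, 'pos': array([0.5145, 0.3287, 0.2219]), 'cur': np.float64(9.9), 'd': array([ 9.88,  0.4 , 18.44]), 'tilt': np.float64(0.03), 'q7': np.float64(-0.44)}
```

```bash
python3 -m jog '[[[3,0.1,2.5,0,0,0,4],[4,0.1,2.5,0,0,0,4],[3,0.17,3,0,0,0,4],[0,0,4,0,0,0,4],[0,0,3.5,0,0,0,4],[0,0,2,0,0,0,4],[0,0,0.5,0,0,0,4],[0,0,0,0,0,0,4],[0,0,0,0,0,0,4]]]'
python3 - <<'E'
from h import *
plan(.501,.428,.0375)
E
```

```text
time: 27.6
position: [0.5013, 0.4297, 0.0435]
tool_rot: [2.02, 2.406, 0.004]
ft_force: [-0.3, -0.6, -0.6]
grip_width: 0.462
{'t': 27.6, 'pos': array([0.5013, 0.4297, 0.0435]), 'cur': np.float64(10.0), 'd': array([-0.17, -0.06,  0.6 ]), 'tilt': np.float64(0.17), 'q7': np.float64(-0.6)}
```

```bash
python3 -m jog '[[[-0.1,0,0.45,0,0,0,4],[0,0,0,0,0,0,4],[0,0,0,0,0,0,2],[0,0,0,0,0,0,1],[0,0,0,0,0,0,0.5],[0,0,0,0,0,0,0.5],[0,0,0,0,0,0,0.5],[0,0,0,0,0,0,0.5]]]' 15
python3 -m jog '[[[0,0,-1,0,0,0,0.5],[0,0,-3,0,0,0,0.5],[0,0,-4.5,0,0,0,0.5],[0,0,-4.5,0,0,0,0.5],[0,0,-3,0,0,0,0.5],[0,0,0,0,0,0,0.5],[0,0,0,0,0,0,0.5]]]'
python3 - <<'E'
from h import *
snap("side","sd8",(130,384,100,440),2.2)
plan(.629,.047,.20)
E
```

```text
time: 28.4
position: [0.5004, 0.4282, 0.0372]
tool_rot: [2.019, 2.407, 0.0]
ft_force: [-0.1, 0.6, 0.8]
grip_width: 0.143
time: 29.1
position: [0.5006, 0.4283, 0.1984]
tool_rot: [2.019, 2.406, 0.003]
ft_force: [-0.7, 0.1, -0.9]
grip_width: 0.137
{'t': 29.15, 'pos': array([0.5   , 0.4277, 0.1966]), 'cur': np.float64(10.0), 'd': array([-39.73,   6.1 ,  -0.32]), 'tilt': np.float64(0.06), 'q7': np.float64(-0.59)}
```

View pics/sd8.png

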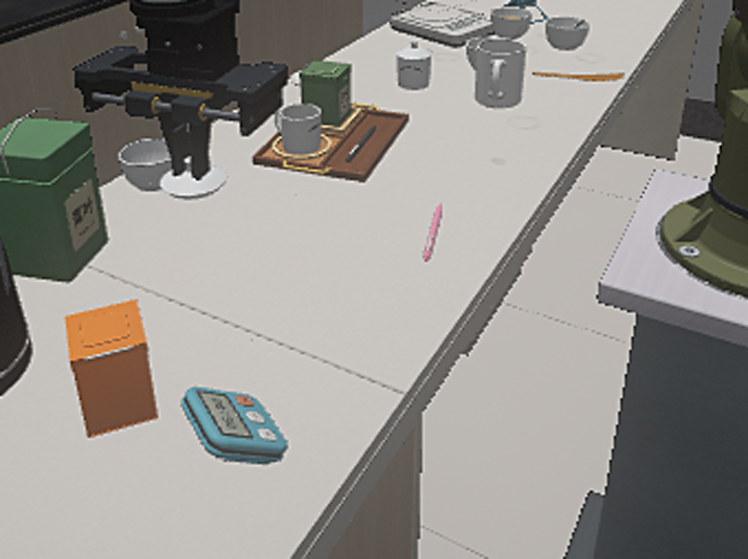

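The lid hangs level from the knob at (195,182), the pen lies in the bay at (362,145), and the cup and tin are standing. I'll measure the cup's mouth from a close wrist view before capping it.

```bash
python3 -m jog '[[[-2,0.3,-2,0,0,0,0.5],[-3.5,0.5,-3,0,0,0,0.5],[-4.5,0.5,-2,0,0,0,0.5],[-4.8,0.6,0,0,0,0,0.5],[-4.8,0.6,0,0,0,0,0.5],[-4.8,0.6,0,0,0,0,0.5],[-4.8,0.6,0,0,0,0,0.5],[-4.8,0.6,0,0,0,0,0.5],[-4.8,0.6,0,0,0,0,0.5],[-4.8,0.6,0,0,0,0,0.5],[-4,0.6,0,0,0,0,0.5],[-2.4,0,0,0,0,0,0.5]]]'
python3 -m jog '[[[0,0,0,0,0,0,0.5],[0,0,0,0,0,0,0.5],[0,0,0,0,0,0,0.5]]]'
python3 - <<'E'
from h import *
d=snap("wrist");np.savez("wr.npz",**d)
p=proj(d,(.629,.047,.07));print("pred rim",p)
x,y=map(int,p);x0,y0=max(x-60,0),max(y-50,0)
a=cv2.resize(d["frame"][y0:y0+100,x0:x0+120,::-1],None,fx=3.3,fy=3.3,interpolation=cv2.INTER_CUBIC)
e=snap("scene");np.savez("sc.npz",**e)
p=proj(e,(.629,.047,.07));x,y=map(int,p);print("scene pred",p)
b=cv2.resize(e["frame"][y-30:y+30,x-36:x+36,::-1],None,fx=5.5,fy=5.5,interpolation=cv2.INTER_CUBIC)
for im,dd,o,s in((a,d,(x0,y0),3.3),(b,e,(x-36,y-30),5.5)):
    pts=np.array([proj(dd,(.629+.031*np.cos(t),.047+.031*np.sin(t),.07)) for t in np.linspace(0,6.28,60)])
    for q in pts: cv2.circle(im,tuple(((q-o)*s).astype(int)),0,(0,0,255),-1)
im=np.hstack([a,b]);print(im.shape,x0,y0,x-36,y-30);cv2.imwrite("pics/cmp.png",im)
plan(.629,.047,.1015)
E
```

```text
time: 30.35
position: [0.6468, -0.0586, 0.2645]
tool_rot: [-2.024, -2.4, 0.007]
ft_force: [0.1, -0.5, -0.6]
grip_width: 0.141
time: 30.65
position: [0.6468, -0.0515, 0.2659]
tool_rot: [-2.015, -2.407, 0.0]
ft_force: [-0.7, 0.6, -0.9]
grip_width: 0.137
pred rim [256.6789  89.4808]
scene pred [295.2751 195.2831]
(330, 792, 3) 196 39 259 165
{'t': 30.75, 'pos': array([ 0.6471, -0.0514,  0.2667]), 'cur': np.float64(10.2), 'd': array([ 9.99, -0.03, 16.53]), 'tilt': np.float64(0.07), 'q7': np.float64(0.26)}
```

View pics/cmp.png

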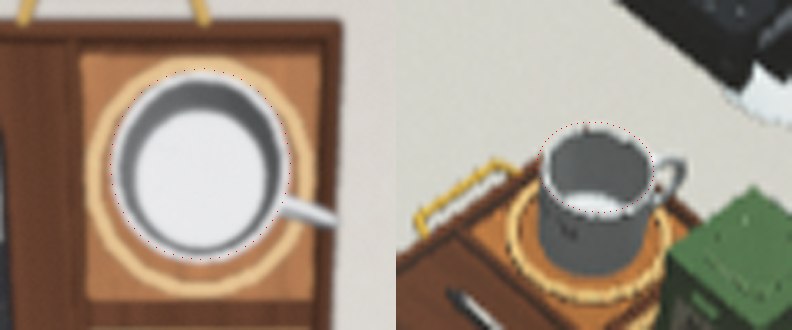

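The predicted rim (red dots) coincides with the cup's rim in both views, so the cup axis is (0.629,0.047) to within about 1 mm. This was my last picture. Now lowering the lid.

```bash
python3 -m jog '[[[2,0,1,0,0,0,0.5],[3.5,0,3,0,0,0,0.5],[3,0,3.5,0,0,0,0.5],[1.5,0,4,0,0,0,0.5],[0,0,2.5,0,0,0,0.5],[0,0,0.5,0,0,0,0.5],[0,0,0,0,0,0,0.5],[0,0,0,0,0,0,0.5],[0,0,0,0,0,0,0.5]]]'
python3 - <<'E'
from h import *
plan(.629,.047,.1017,10)
E
```

```text
time: 31.65
position: [0.6314, 0.0444, 0.1244]
tool_rot: [2.019, 2.404, 0.004]
ft_force: [-0.7, 0.1, -0.6]
grip_width: 0.138
{'t': 31.65, 'pos': array([0.6314, 0.0444, 0.1244]), 'cur': np.float64(10.0), 'd': array([ 0.3 , -0.2 ,  2.27]), 'tilt': np.float64(0.21), 'q7': np.float64(0.11), 'az': np.float64(-0.0)}
```

```bash
python3 -m jog '[[[0.15,-0.1,0,0,0,0,0.5],[0,0,0,0,0,0,0.5],[0,0,0,0,0,0,0.5],[0,0,0,0,0,0,0.5]]]'
python3 - <<'E'
from h import *
for i in range(4): snap("wrist"); plan(.629,.047,.1017,10)
E
```

```text
time: 32.05
position: [0.6288, 0.0461, 0.1223]
tool_rot: [2.019, 2.406, 0.0]
ft_force: [-0.6, 0.6, 0.1]
grip_width: 0.141
{'t': 32.1, 'pos': array([0.6287, 0.0461, 0.1222]), 'cur': np.float64(10.0), 'd': array([0.09, 0.04, 2.05]), 'tilt': np.float64(0.01), 'q7': np.float64(0.1), 'az': np.float64(-0.0)}
{'t': 32.15, 'pos': array([0.6287, 0.0461, 0.1222]), 'cur': np.float64(10.0), 'd': array([0.09, 0.04, 2.05]), 'tilt': np.float64(0.0), 'q7': np.float64(0.1), 'az': np.float64(0.0)}
{'t': 32.2, 'pos': array([0.6287, 0.0461, 0.1221]), 'cur': np.float64(10.0), 'd': array([0.08, 0.05, 2.04]), 'tilt': np.float64(0.0), 'q7': np.float64(0.1), 'az': np.float64(0.0)}
{'t': 32.25, 'pos': array([0.6287, 0.0461, 0.1221]), 'cur': np.float64(10.0), 'd': array([0.09, 0.05, 2.04]), 'tilt': np.float64(0.0), 'q7': np.float64(0.1), 'az': np.float64(0.0)}
```

Settled readings are exact. Now the small correction and a slow descent.

```bash
python3 -m jog '[[[0.09,0.05,0.4,0,0,0,0.5],[0,0,0.4,0,0,0,0.5],[0,0,0.2,0,0,0,0.5],[0,0,0.2,0,0,0,0.5],[0,0,0,0,0,0,0.5],[0,0,0,0,0,0,0.5]]]'
python3 -m jog '[[[0,0,0.2,0,0,0,0.5],[0,0,0.2,0,0,0,0.5],[0,0,0.2,0,0,0,0.5],[0,0,0.15,0,0,0,0.5],[0,0,0,0,0,0,0.5],[0,0,0,0,0,0,0.5],[0,0,0,0,0,0,0.5]]]'
```

```text
time: 32.85
position: [0.6291, 0.0471, 0.1101]
tool_rot: [-2.019, -2.407, -0.0]
ft_force: [0.3, -0.3, -0.8]
grip_width: 0.143
time: 33.55
position: [0.6291, 0.0471, 0.1027]
tool_rot: [2.019, 2.407, 0.0]
ft_force: [-0.4, -0.2, -1.2]
grip_width: 0.138
```

No contact at 0.1027 m, which is below the on-rim height, so the plug is inside the mouth. Lower the last millimetre and release.

```bash
python3 -m jog '[[[0,0,0.1,0,0,0,0.5],[0,0,0.05,0,0,0,0.5],[0,0,0,0,0,0,0.5],[0,0,0,0,0,0,1.8],[0,0,0,0,0,0,2.8],[0,0,0,0,0,0,3.5],[0,0,0,0,0,0,3.5],[0,0,-1,0,0,0,3.5],[0,0,-2.5,0,0,0,3.5],[0,0,-4,0,0,0,3.5],[0,0,-4,0,0,0,3.5]]]'
python3 -m jog '[[[-2,0,-3,0,0,0,3.5],[-3.5,0,-2,0,0,0,3.5],[-3,0,0,0,0,0,3.5],[-1.5,0,0,0,0,0,3.5],[0,0,0,0,0,0,3.5],[0,0,0,0,0,0,3.5],[0,0,0,0,0,0,3.5]]]'
python3 - <<'E'
from h import *
d=snap("wrist","fin_w");print("pred lid origin",proj(d,(.629,.047,.064)))
for n,z in(("lid",.064),("cup_axis",.010),("tin",.010),("pen",.006)):
  for q in finder.spot_point(n,"wrist")[:1]:print("wrist",n,q["conf"],ray(d,q["point"][1]*512,q["point"][0]*384,z))
for q in finder.trace("lid","wrist")[:1]:
    c,_=cv2.findContours(q["region"].astype(np.uint8),cv2.RETR_EXTERNAL,cv2.CHAIN_APPROX_NONE);el=cv2.fitEllipse(max(c,key=cv2.contourArea));print("flange",el,ray(d,*el[0],.072),ray(d,*el[0],.078))
e=snap("scene","fin_s",(120,330,190,420),3)
for n,z in(("lid",.064),("tin",.010),("pen",.006),("mug",0),("steeping_cup",0),("steeping_lid",.054)):
  for q in finder.spot_point(n,"scene")[:2]:print("scene",n,round(q["conf"],2),ray(e,q["point"][1]*512,q["point"][0]*384,z))
print(ctrl.get_state()["time"],ctrl.get_state()["position"])
E
```

```text
time: 34.65
position: [0.6287, 0.047, 0.2178]
tool_rot: [-2.019, -2.406, 0.001]
ft_force: [0.5, 0.2, -0.0]
grip_width: 0.4
time: 35.35
position: [0.6461, -0.0486, 0.2654]
tool_rot: [-2.014, -2.408, -0.001]
ft_force: [-0.9, 0.7, -0.2]
grip_width: 0.403
pred lid origin [256.7698  92.59  ]
wrist lid 0.97 [0.6289 0.046  0.064 ]
wrist tin 0.95 [ 0.6487 -0.0613  0.01  ]
wrist pen 0.75 [ 0.5556 -0.0093  0.006 ]
scene lid 0.79 [0.6287 0.0379 0.064 ]
scene lid 0.72 [ 0.6044 -0.2839  0.064 ]
scene tin 0.94 [0.5088 0.5785 0.01  ]
scene tin 0.59 [ 0.6357 -0.0622  0.01  ]
scene pen 0.68 [0.5595 0.0011 0.006 ]
scene pen 0.63 [0.3522 0.152  0.006 ]
scene mug 0.89 [ 0.4319 -0.2794  0.    ]
scene mug 0.6 [ 0.6218 -0.2749  0.    ]
scene steeping_cup 0.77 [ 0.6021 -0.3039  0.    ]
scene steeping_lid 0.56 [ 0.5999 -0.2885  0.054 ]
36.0 [ 0.6464 -0.0515  0.2662]
```

No more pictures can be viewed, so I'll do one numeric check that the lid sits level and central, then hand in.

```bash
python3 - <<'E'
from h import *
d=snap("wrist");f=d["frame"];hsv=cv2.cvtColor(f,cv2.COLOR_RGB2HSV)
m=((hsv[...,1]<40)&(hsv[...,2]>130)).astype(np.uint8)
p=proj(d,(.629,.047,.074));x,y=p.astype(int)
g=np.zeros_like(m);cv2.circle(g,(x,y),48,1,-1);m&=g
m=cv2.morphologyEx(m,cv2.MORPH_OPEN,np.ones((9,9)))
c,_=cv2.findContours(m,cv2.RETR_EXTERNAL,cv2.CHAIN_APPROX_NONE);c=max(c,key=cv2.contourArea)
el=cv2.fitEllipse(c);print("seen",el)
for z in(.068,.074):
  for cx in(.629,):
    q=np.array([proj(d,(cx+.033*np.cos(t),.047+.033*np.sin(t),z)) for t in np.linspace(0,6.2,60)],np.float32);print("pred",z,cv2.fitEllipse(q))
E
```

```text
seen ((256.1713562011719, 89.53292846679688), (58.36183166503906, 61.41563415527344), 177.27134704589844)
pred 0.068 ((256.4983825683594, 88.54354095458984), (57.553409576416016, 61.09822082519531), 0.23403920233249664)
pred 0.074 ((256.5050354003906, 88.06846618652344), (58.612308502197266, 62.24820327758789), 0.23580347001552582)
```

The lid's outline matches the predicted seated position: centre within about 1.5 px and the same size, so it is level. Handing in.

```bash
python3 -c "
from h import *
print(close_job())"
```

```text
the job is handed in; nothing more can be done
None
```

The kit is together on the tray and handed in at about 36 s of the 115 s. The open cup stands in the ring and the small green tin in the square frame. The dark pen lies in the long bay, and the lid went on last, with its plug inside the cup's mouth.

**Last checks:**
- **Lid:** in the wrist camera its outline matched the predicted seated, level position to about 1.5 px, roughly 1–2 mm. The wrist network put its origin at (0.629, 0.046), against the cup's axis at (0.629, 0.047).
- **Tin and pen:** the wrist network put the tin within about 5 mm of the frame's centre and the pen on the bay's centre line.
- **Mug and steeping cup:** never approached. The scene network still finds both within about 7 mm of where they started, which is its usual scatter.

**What disagreed or failed:**
- The scene network placed the lid about 9 mm and the tin about 14 mm from the wrist values. I took that as its own error, since the earlier close views and the wrist fit agreed.
- The lid segmentation (`finder.trace`) and the cup's point search both found nothing in the final wrist picture. I fitted the lid's outline by colour instead.
- I had used all 16 pictures, so I could not look at the final scene by eye.

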